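# Lay a snack tray

### The arm

A 7-joint arm with a two-finger parallel gripper is mounted at the origin on the work surface. World frame = base frame: x ahead of the robot, y to its left, z up, the work surface at z = 0. Lengths are in m, angles in rad, forces in N, time in s.
With the tool pointing down it reaches from about 0.4 to 0.875 m from the base axis. Payload 6.5 kg.
Tool frame: the origin (TCP) lies on the centre line of the jaws, within the pads' length; the fingertips stand 14 mm ahead of it and the grasp point (between the pads) lies 5 mm behind it; z points along the fingers, x is the direction in which the jaws open and shut, and the axes are right-handed (so a half turn about z gives the same grasp; the last joint's range is limited). The gripper opens to 85 mm and grips with 20 to 120 N. Pads are 22 mm wide; open, the fingers measure 114 mm over their backs; the gripper's body (76 mm by 85 mm) begins 54 mm behind the grasp point. The pads swing forward as they close: fully open they stand 13 mm farther back than shut.
Start: joints at [-1.327, 0.536, -0.004, 1.538, 0.003, 1.067, -0.071], TCP at [0.198, 0.619, 0.245] pointing down, gripper open.
Joint ranges: [-2.7, 2.7], [-0.37, 2.16], [-1.27, 1.26], [0.24, 2.4], [-1.31, 4.45], [0.19, 1.91], [-2.76, 2.76]. Speed limits (rad/s): [2.39, 2.39, 3.14, 3.14, 3.14, 3.14, 3.14].

### API

Orientations are given as a unit quaternion [w, x, y, z].
In Python, from workcell import bot gives the robot as it stands. The module is installed in compiled form; this text tells all that it offers.
- The arm moves only by the tool jog_arm, never from a script. Its argument "commands" is a list of rows, each a list of 3 entries, a list of its own where there are three numbers: the shift along the tool's x, y, z in cm, then the turn, a rotation vector about the tool's x, y, z in rad, then the finger opening in cm, from 0 to 8.54. A call has 1 to 10 rows; each row is the pose to reach, as a shift and turn from the pose measured when the call began, along the tool's axes at that moment; what a row does not reach only later rows make up. A row lasts 1/12 s, in which the tool goes at most 41.7 mm and 7.16 degrees, less where a joint would pass 70% of its speed; a pose out of reach is approached as far as the arm can. A call with a gripper value outside its range is refused whole. The fingers move at their own pace and stop on an object; the grip force is fixed at half the most. Time passes only in rows, so rows that repeat a pose let the fingers close. It gives the time, the measured TCP pose, the force and the opening at its end, in the units of the state.
- bot.observe(): the state, without advancing time (a new reading comes with each control period).
- bot.capture(name): name is "side" or "top"; returns a dict with "image" (420x560x3 uint8, red, green, blue), "range_z" (420x560 float32, m along the optical axis (not along the pixel's ray), 0 where there is no reading), "K" (3x3 intrinsics, pixels), "camera_from_world" (4x4, takes a point from world to camera coordinates). Camera axes: x right, y down, z forward; pixel columns grow to the right and rows downward; lengths in m; the calibration is good to about 2 mm. A picture is of the moment at which its call begins.
- bot.sign_off(): hands the job in, once; it reports no verdict.
Trained networks look in a picture, given as the dict that the camera call returned (one of the last four; its "shot" number tells which), for a name from the list of things; names that differ only in an ending like _2 or _b are one class to them, and where a whole thing is asked for, a point or a joint stands for the part that bears it (a point fixed in the world has none). Each returns a list of dicts, best first, with "p" (0 to 1); they miss things now and then, are a little off and sometimes report something else, mostly with a low value. They report only what shows in the picture. A call takes as long as a camera call.
- bot.find_in(thing, picture): "at" ([column, row] as shares, 0 to 1, of the picture: columns of its width, rows of its height, amid what is visible of it).
- bot.cut_out(thing, picture): "region" (420x560 bool, what is visible of it) and "at" ([column, row] as shares, 0 to 1, of the picture: columns of its width, rows of its height, amid what is visible of it).
The state is a dict: "t": time; "qpos": joint angles; "joint_vel": joint speeds; "effort": joint torques, N m; "ee_pos": TCP position; "tcp_rot": TCP orientation; "force": force on the tool from outside, world axes, zero at the start; "wrist_torque": the same for the moment, N m; "grip_width": finger opening in m.
Only numpy, scipy, OpenCV 4.12 (cv2) and the standard library are available. Lean on these libraries where they do the work, as an engineer would, in place of code of your own. Each camera call takes 0.05 s, during which the arm holds its last target. There are 200 camera calls.

### The job

Lay the snack tray with what waits on the wooden board: the bread roll in the middle of the plate, the steel tumbler straight behind the plate, the jam jar straight to the right of the tumbler (so beyond the knife's tip), the table knife to the right of the plate, and the spoon to the right of the knife. Lay knife and spoon flat and square to the tray, handles towards you and handle ends level with the plate's near edge, and leave about two fingers (30 mm) clear from plate to tumbler, tumbler to jar, plate to knife and knife to spoon; right, left and behind are as you see the tray from the robot's side, along the tray's own edges. Set each thing down upright without dropping it, do not push the plate about, leave the fork where it is, and let go of everything.

Things in the scene. Friction and masses are not known exactly. Their poses are not given: they have to be found in the camera images.
- tray: Brown melamine tray, fixed, 290 mm deep (its x) by 350 mm wide (its y), with a 6 mm thick rim 16 mm high; its floor is 4 mm above the counter. Origin under its centre. x points away from the robot (behind), y to the left. It stands on the left or the right of the work area, turned up to 7 degrees; a round plate already stands on it, in its near left part.
- plate: Round white side plate, loose, already on the tray: 130 mm across the rim, 14 mm high, flat inner floor about 90 mm across and 5 mm above its underside. Origin at the centre of its underside; its axes lie like the tray's at the start (x behind, y left).
- board: Wooden board, fixed, 320 mm deep (its x) by 290 mm wide (its y) by 15 mm thick, on the other side from the tray; roll, tumbler, jar, knife, spoon and fork wait on its top. Origin under its centre.
- roll: Small hard-crusted bread roll, 80 mm long (its x), 52 mm wide (its y), 38 mm high, rounded edges, light slash on top. Origin at the centre of its flat underside.
- tumbler: Steel tumbler, open end up, 105 mm high; 50 mm diameter at the foot, 57 mm at 58 mm height, 62 mm at the rim; best gripped close below the rim, about 88 mm up. Origin at the centre of its underside.
- jar: Closed glass jam jar with steel lid and paper label, 52 mm diameter, 65 mm high. Origin at the centre of its underside.
- knife: Table knife, 150 mm long, lying flat: black handle 85 mm long, 14 mm wide, 9 mm high, then a flat rounded steel blade 17 mm wide whose tip is 107 mm from the origin. Origin under the middle of the handle, so the handle end is 42.5 mm behind it; x points to the tip. Balances about 25 mm in front of the origin, still on the handle.
- spoon: Spoon, 150 mm long, lying flat: handle like the knife's, thin neck and an oval steel bowl 33 mm wide whose tip is 107 mm from the origin. Origin under the middle of the handle, so the handle end is 42.5 mm behind it; x points to the bowl. Balances about 25 mm in front of the origin, still on the handle.
- fork: Four-tined fork, 150 mm long, handle like the knife's, tines 22 mm wide over all; lies on the board beside knife and spoon and stays there. Origin under the middle of the handle, x to the tines.

How it is judged:
By the outcome, as a careful person would: the job done as asked, in the order asked, and still so for the second after the job is handed in, with the robot touching nothing.
It also fails if it takes over 128 s, if anything falls off the work surface, if the arm or the gripper's body presses on something with over 40 N, if the wrist force passes 120 N, or if a joint passes its speed limit or range.

## Working session

There is one attempt and no reset: what is moved stays moved. The work goes in short steps, Python scripts to look and compute and a tool call to move; the robot and the scene stay as the last step left them, time stands still between calls to the robot, and variables do not carry over. Pictures are saved under pics/ and viewed, about 12 in all and at most 16, crops included, and the job is handed in when it is done.

Besides the shell and the picture viewer there is one more tool, called after "Request:" by a JSON object that holds its "op" and its "data", one argument or row to a line. jog_arm: Moves the arm, as the interface text tells. Its arguments: {"type":"object","properties":{"commands":{"type":"array","items":{"type":"array"}}},"required":["commands"]}

```bash
mkdir -p pics; cat > h.py <<'E'
import numpy as np, cv2
from workcell import bot
def pts(c,mask=None):
    z=c["range_z"]; m=(z>0) if mask is None else (mask&(z>0))
    v,u=np.nonzero(m); d=z[v,u]; K=c["K"]
    P=np.c_[(u-K[0,2])*d/K[0,0],(v-K[1,2])*d/K[1,1],d,np.ones(len(d))]
    return (np.linalg.inv(c["camera_from_world"])@P.T).T[:,:3]
def save(c,n): cv2.imwrite("pics/"+n,cv2.cvtColor(c["image"],cv2.COLOR_RGB2BGR))
E
python3 - <<'E'
from h import *
s=bot.observe(); print(s["t"],s["ee_pos"],s["tcp_rot"],s["qpos"])
t=bot.capture("top"); d=bot.capture("side")
im=np.vstack([t["image"],d["image"]]); save(t,"a_top.png"); save(d,"a_side.png")
np.save("t.npy",t,allow_pickle=True)
for n in "tray plate board roll tumbler jar knife spoon fork".split():
  for c,l in((t,"top"),(d,"side")):
    for r in bot.cut_out(n,c)[:2]:
        if r["p"]<.3: continue
        P=pts(c,r["region"])
        if len(P)<10: print(n,l,r["p"],"few");continue
        hi=np.percentile(P[:,2],98); Q=P[P[:,2]>hi-.008]
        (cx,cy),wh,a=cv2.minAreaRect(P[:,:2].astype(np.float32))
        print(n,l,round(r["p"],2),np.round(r["at"]*np.array([560,420])),"n",len(P),"med",np.median(P,0).round(3),"zhi",hi.round(3),"top mean",Q.mean(0).round(3),"rect",np.round([cx,cy,*wh],3),round(a,1))
E
```

```text
0.0 [0.19799863 0.61845838 0.24440209] [ 5.67304238e-04  8.07718221e-01  5.89568056e-01 -6.78652617e-04] [-1.32717956  0.53717391 -0.0044375   1.53888846  0.00258393  1.06730508
 -0.0711943 ]
tray top 0.92 [200. 211.] n 19549 med [0.544 0.169 0.005] zhi 0.017 top mean [0.533 0.199 0.015] rect [0.531 0.192 0.35  0.295] 85.8
tray side 0.91 [270. 300.] n 23652 med [0.547 0.231 0.003] zhi 0.015 top mean [0.533 0.248 0.013] rect [0.531 0.182 0.377 0.299] 85.7
plate top 0.72 [156. 233.] n 3022 med [0.483 0.261 0.011] zhi 0.02 top mean [0.484 0.261 0.016] rect [0.483 0.26  0.127 0.129] 47.3
plate side 0.73 [311. 314.] n 4013 med [0.481 0.257 0.009] zhi 0.018 top mean [0.482 0.253 0.014] rect [0.483 0.255 0.128 0.142] 15.1
board top 0.72 [386. 237.] n 17554 med [ 0.516 -0.221  0.015] zhi 0.021 top mean [ 0.52  -0.216  0.016] rect [ 0.53  -0.212  0.33   0.298] 0.8
board side 0.92 [312. 191.] n 4923 med [ 0.525 -0.134  0.013] zhi 0.016 top mean [ 0.526 -0.168  0.013] rect [ 0.53  -0.204  0.325  0.294] 1.7
roll top 0.57 [336. 182.] n 897 med [ 0.62  -0.104  0.051] zhi 0.057 top mean [ 0.624 -0.
[... 627 characters left out ...]
side 0.96 [300. 182.] n 835 med [ 0.533 -0.089  0.051] zhi 0.079 top mean [ 0.534 -0.101  0.077] rect [ 0.541 -0.169  0.057  0.186] 6.4
knife top 0.92 [405. 247.] n 543 med [ 0.506 -0.263  0.022] zhi 0.028 top mean [ 0.498 -0.263  0.023] rect [ 0.502 -0.263  0.019  0.148] 87.3
spoon top 0.63 [430. 226.] n 585 med [ 0.549 -0.307  0.023] zhi 0.028 top mean [ 0.547 -0.306  0.023] rect [ 0.542 -0.306  0.15   0.035] 4.3
spoon side 0.69 [303. 155.] n 166 med [ 0.542 -0.303  0.02 ] zhi 0.023 top mean [ 0.549 -0.302  0.02 ] rect [ 0.548 -0.304  0.126  0.029] 7.9
fork top 0.98 [380. 242.] n 444 med [ 0.503 -0.21   0.023] zhi 0.028 top mean [ 0.503 -0.21   0.023] rect [ 0.508 -0.21   0.136  0.021] 5.9
```

View pictures.

View pics/a_top.png

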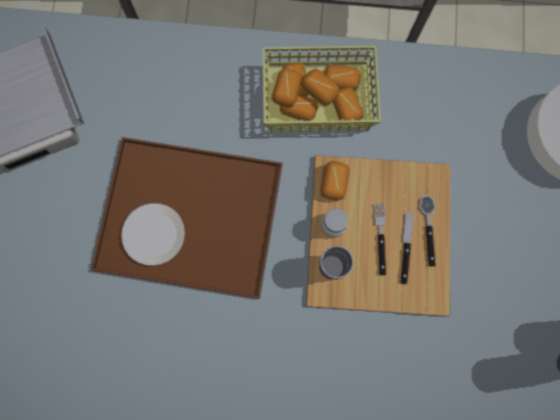

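View pics/a_side.png

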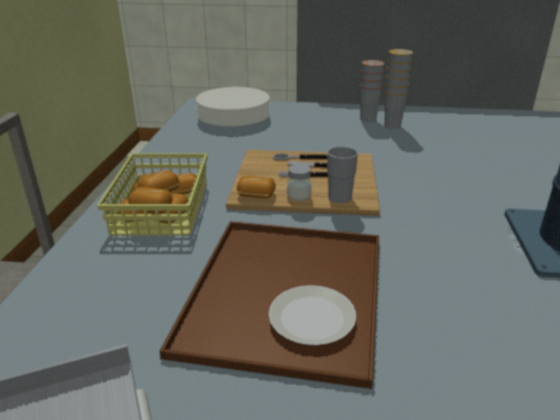

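The top view has the tray on the left (about 96–281, 141–297), with the plate at (154,234). On the board are the roll (336,181), jar (334,223), tumbler (337,263), fork (380,240), knife (406,247) and spoon (430,230). The side view agrees. Measured sizes match the given ones, and the tray yaw is about -4.3°.

```bash
cat >> h.py <<'E'
from scipy.spatial.transform import Rotation as R
def rot(): 
    q=bot.observe()["tcp_rot"]; return R.from_quat([q[1],q[2],q[3],q[0]])
def go(x,y,z,yaw,src=None):
    "shift(cm), turn from src pose (default measured) to x,y,z with tool x at yaw deg"
    if src is None: p,r=bot.observe()["ee_pos"],rot()
    else: p,r=src
    a=np.radians(yaw); X=np.array([np.cos(a),np.sin(a),0]); Z=np.array([0,0,-1.]); 
    T=R.from_matrix(np.c_[X,np.cross(Z,X),Z])
    print((r.inv().apply(np.array([x,y,z])-p)*100).round(2).tolist(),(r.inv()*T).as_rotvec().round(3).tolist())
E
python3 - <<'E'
from h import *
go(.624,-.105,.245,84.6)
go(.624,-.105,.12,84.6)
E
```

```text
[-55.98, 62.63, 0.03] [0.0, 0.0, -0.216]
[-55.98, 62.63, 12.53] [0.0, 0.0, -0.216]
```

Request:
{"op": "jog_arm", "data": {
  "commands": [
    [[-28,31.3,0],[0,0,-0.1],8.5],
    [[-28,31.3,0],[0,0,-0.1],8.5],
    [[-56,62.6,0],[0,0,-0.216],8.5],
    [[-56,62.6,0],[0,0,-0.216],8.5],
    [[-56,62.6,0],[0,0,-0.216],8.5],
    [[-56,62.6,0],[0,0,-0.216],8.5],
    [[-56,62.6,0],[0,0,-0.216],8.5],
    [[-56,62.6,0],[0,0,-0.216],8.5],
    [[-56,62.6,0],[0,0,-0.216],8.5],
    [[-56,62.6,0],[0,0,-0.216],8.5]
  ]
}}

```text
t: 1.83
ee_pos: [0.41, 0.258, 0.2457]
tcp_rot: [-0.0, 0.739, 0.673, 0.0]
force: [1.1, -0.0, -0.9]
grip_width: 0.0848
```

```bash
python3 -c "
from h import *
print(bot.observe()['qpos'].round(2)); go(.624,-.105,.11,84.6)"
```

```text
[-0.72  0.25  0.08  1.97 -0.02  0.92  0.85]
[-34.15, 24.69, 13.56] [0.001, -0.001, 0.001]
```

Request:
{"op": "jog_arm", "data": {
  "commands": [
    [[-34.2,24.7,8],[0,0,0],8.5],
    [[-34.2,24.7,8],[0,0,0],8.5],
    [[-34.2,24.7,8],[0,0,0],8.5],
    [[-34.2,24.7,8],[0,0,0],8.5],
    [[-34.2,24.7,8],[0,0,0],8.5],
    [[-34.2,24.7,8],[0,0,0],8.5],
    [[-34.2,24.7,8],[0,0,0],8.5],
    [[-34.2,24.7,13.5],[0,0,0],8.5],
    [[-34.2,24.7,13.5],[0,0,0],8.5],
    [[-34.2,24.7,13.5],[0,0,0],8.5]
  ]
}}

```text
t: 2.67
ee_pos: [0.6101, -0.0818, 0.1273]
tcp_rot: [0.0, 0.739, 0.673, 0.001]
force: [0.8, 1.1, 1.0]
grip_width: 0.085
```

```bash
python3 -c "
from h import *
print(bot.observe()['qpos'].round(2)); go(.624,-.105,.034,84.6)
c=bot.capture('top');save(c,'b.png')"
```

```text
[-0.07  0.63  0.19  1.73 -0.15  0.8   1.66]
[-2.19, 1.58, 9.33] [0.002, -0.001, 0.001]
```

Request:
{"op": "jog_arm", "data": {
  "commands": [
    [[-2.2,1.6,0],[0,0,0],8.5],
    [[-2.2,1.6,2],[0,0,0],8.5],
    [[-2.2,1.6,5],[0,0,0],8.5],
    [[-2.2,1.6,8],[0,0,0],8.5],
    [[-2.2,1.6,9.3],[0,0,0],8.5],
    [[-2.2,1.6,9.3],[0,0,0],8.5],
    [[-2.2,1.6,9.3],[0,0,0],3],
    [[-2.2,1.6,9.3],[0,0,0],3],
    [[-2.2,1.6,9.3],[0,0,0],3],
    [[-2.2,1.6,9.3],[0,0,0],3]
  ]
}}

```text
t: 3.55
ee_pos: [0.6256, -0.1145, 0.0325]
tcp_rot: [0.003, 0.742, 0.671, -0.001]
force: [-1.0, -0.1, 6.8]
grip_width: 0.0506
```

Request:
{"op": "jog_arm", "data": {
  "commands": [
    [[0,0,0],[0,0,0],3],
    [[0,0,0],[0,0,0],3],
    [[0,0,0],[0,0,0],3]
  ]
}}

```text
t: 3.8
ee_pos: [0.6258, -0.1146, 0.033]
tcp_rot: [0.003, 0.742, 0.671, -0.001]
force: [0.4, -0.1, -0.8]
grip_width: 0.051
```

```bash
python3 -c "
from h import *
s=bot.observe();print(s['ee_pos'],s['grip_width'],s['force'])
go(.624,-.105,.14,84.6)
go(.483,.260,.14,84.6)
c=bot.capture('side');save(c,'b1.png')"
```

```text
[ 0.62582388 -0.11462636  0.03301602] 0.050994715684911665 [ 0.44439047 -0.05978577 -0.80245991]
[0.88, -0.24, -10.7] [0.004, 0.006, -0.006]
[35.78, -17.93, -10.97] [0.004, 0.006, -0.006]
```

Request:
{"op": "jog_arm", "data": {
  "commands": [
    [[0,0,-4],[0,0,0],3],
    [[0,0,-8],[0,0,0],3],
    [[4,-2,-11],[0,0,0],3],
    [[8,-4,-11],[0,0,0],3],
    [[12,-6,-11],[0,0,0],3],
    [[16,-8,-11],[0,0,0],3],
    [[20,-10,-11],[0,0,0],3],
    [[24,-12,-11],[0,0,0],3],
    [[28,-14,-11],[0,0,0],3],
    [[32,-16,-11],[0,0,0],3]
  ]
}}

```text
t: 4.68
ee_pos: [0.5083, 0.1923, 0.1407]
tcp_rot: [0.003, 0.742, 0.671, -0.001]
force: [0.2, 0.2, -1.0]
grip_width: 0.0512
```

Request:
{"op": "jog_arm", "data": {
  "commands": [
    [[0,0,0],[0,0,0],3],
    [[0,0,0],[0,0,0],3],
    [[0,0,0],[0,0,0],3]
  ]
}}

```text
t: 4.93
ee_pos: [0.5083, 0.1919, 0.1406]
tcp_rot: [0.003, 0.742, 0.671, -0.001]
force: [0.8, -0.3, -0.7]
grip_width: 0.0515
```

```bash
python3 -c "
from h import *
c=bot.capture('top');save(c,'c_top.png')
s=bot.observe();print(s['ee_pos'],s['grip_width'],s['force'],abs(s['joint_vel']).max())
for n in ('plate','roll'):
  r=bot.cut_out(n,c)
  for q in r[:2]:
    P=pts(c,q['region']);print(n,q['p'],q['at'],P.mean(0).round(3),np.percentile(P[:,2],[2,98]).round(3), cv2.minAreaRect(P[:,:2].astype('f')))
s=bot.observe();print(s['ee_pos'])
go(.483,.260,.14,85)
go(.483,.260,.029,85)
"
```

```text
[0.50874451 0.19078863 0.14064936] 0.05120701979349773 [ 0.41995899 -0.09038777 -0.10752722] 0.020245860169573585
plate 0.65 [0.6814, 0.5555] [ 0.525 -0.211  0.015] [0.011 0.02 ] ((0.5307341814041138, -0.20860521495342255), (0.32663923501968384, 0.29292821884155273), 1.274756908416748)
plate 0.55 [0.3098, 0.58] [0.463 0.218 0.012] [0.005 0.02 ] ((0.4608728289604187, 0.21428512036800385), (0.057031210511922836, 0.04019276797771454), 7.612672805786133)
roll 0.75 [0.3213, 0.5381] [0.488 0.181 0.155] [0.139 0.163] ((0.5196791291236877, 0.17363563179969788), (0.04919719696044922, 0.10512290894985199), 83.71640014648438)
[0.50901388 0.19028759 0.14064824]
[6.66, -3.31, 0.01] [0.004, 0.006, -0.016]
[6.74, -3.35, 11.11] [0.004, 0.006, -0.016]
```

Request:
{"op": "jog_arm", "data": {
  "commands": [
    [[3.3,-1.6,0],[0,0,0],3],
    [[6.6,-3.1,2],[0.004,0.006,-0.016],3],
    [[6.6,-3.1,5],[0.004,0.006,-0.016],3],
    [[6.6,-3.1,8],[0.004,0.006,-0.016],3],
    [[6.7,-3.15,10],[0.004,0.006,-0.016],3],
    [[6.7,-3.15,10.6],[0.004,0.006,-0.016],3],
    [[6.7,-3.15,10.9],[0.004,0.006,-0.016],3],
    [[6.7,-3.15,10.9],[0.004,0.006,-0.016],3],
    [[6.7,-3.15,10.9],[0.004,0.006,-0.016],3]
  ]
}}

```text
t: 5.83
ee_pos: [0.4862, 0.2593, 0.0323]
tcp_rot: [0.0, 0.738, 0.675, 0.001]
force: [0.0, 0.2, -0.7]
grip_width: 0.0511
```

Request:
{"op": "jog_arm", "data": {
  "commands": [
    [[0,0,0.1],[0,0,0],3],
    [[0,0,0.2],[0,0,0],3],
    [[0,0,0.2],[0,0,0],3]
  ]
}}

```text
t: 6.08
ee_pos: [0.4868, 0.2595, 0.0311]
tcp_rot: [0.0, 0.738, 0.675, 0.001]
force: [-0.2, 0.8, -1.3]
grip_width: 0.0514
```

Request:
{"op": "jog_arm", "data": {
  "commands": [
    [[0,0.1,0.1],[0,0,0],3],
    [[0,0.1,0.2],[0,0,0],3],
    [[0,0.1,0.3],[0,0,0],3],
    [[0,0.1,0.35],[0,0,0],3],
    [[0,0.1,0.35],[0,0,0],3]
  ]
}}

```text
t: 6.5
ee_pos: [0.4884, 0.2597, 0.029]
tcp_rot: [0.0, 0.738, 0.675, 0.002]
force: [-5.3, -1.9, 15.7]
grip_width: 0.0513
```

Request:
{"op": "jog_arm", "data": {
  "commands": [
    [[0,0,-0.1],[0,0,0],6.4],
    [[0,0,-0.1],[0,0,0],6.4],
    [[0,0,-0.1],[0,0,0],6.4],
    [[0,0,-0.1],[0,0,0],6.4],
    [[0,0,-1],[0,0,0],6.4],
    [[0,0,-3],[0,0,0],6.4],
    [[0,0,-6],[0,0,0],6.4],
    [[0,0,-10],[0,0,0],8.5],
    [[0,0,-14],[0,0,0],8.5],
    [[0,0,-18],[0,0,0],8.5]
  ]
}}

```text
t: 7.33
ee_pos: [0.4873, 0.2589, 0.2112]
tcp_rot: [0.0, 0.738, 0.675, 0.002]
force: [0.6, 1.0, -0.4]
grip_width: 0.0855
```

```bash
python3 -c "
from h import *
c=bot.capture('side');save(c,'d_side.png')
s=bot.observe();print(s['ee_pos'],s['grip_width'],s['force'],abs(s['joint_vel']).max())
go(.446,-.111,.21,84.3)
"
```

```text
[0.4914504  0.2610054  0.21917199] 0.08520813442766222 [2.67834114 0.90094204 5.11435318] 0.19373219343293652
[-37.47, -1.18, 0.54] [0.013, -0.01, 0.009]
```

View pics/d_side.png

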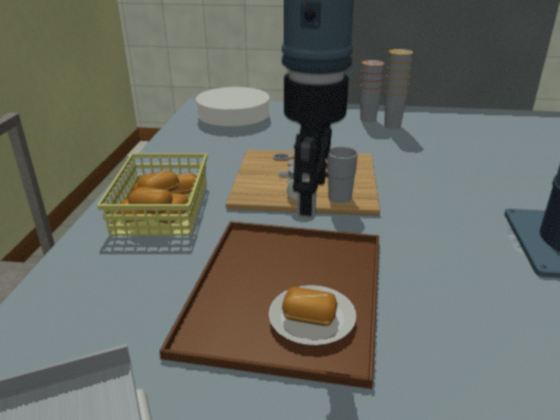

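The side view shows the roll on the plate, roll at about (309,306) and plate at (312,315). The gripper is free and nothing else has moved. I'll check the centring from the top once the arm is clear. Tumbler next.

Request:
{"op": "jog_arm", "data": {
  "commands": [
    [[-37.5,-1.2,0.5],[0,0,0],8.5],
    [[-37.5,-1.2,0.5],[0,0,0],8.5],
    [[-37.5,-1.2,0.5],[0,0,0],8.5],
    [[-37.5,-1.2,0.5],[0,0,0],8.5],
    [[-37.5,-1.2,0.5],[0,0,0],8.5],
    [[-37.5,-1.2,0.5],[0,0,0],8.5],
    [[-37.5,-1.2,0.5],[0,0,0],8.5],
    [[-37.5,-1.2,0.5],[0,0,0],8.5],
    [[-37.5,-1.2,0.5],[0.013,-0.01,0],8.5],
    [[-37.5,-1.2,0.5],[0.013,-0.01,0],8.5]
  ]
}}

```text
t: 8.22
ee_pos: [0.4443, -0.1193, 0.2113]
tcp_rot: [0.001, 0.742, 0.671, -0.001]
force: [-0.0, -0.2, 0.4]
grip_width: 0.0848
```

Request:
{"op": "jog_arm", "data": {
  "commands": [
    [[0,0,0],[0,0,0],8.5],
    [[0,0,0],[0,0,0],8.5],
    [[0,0,0],[0,0,0],8.5]
  ]
}}

```text
t: 8.47
ee_pos: [0.4444, -0.1184, 0.2114]
tcp_rot: [0.001, 0.742, 0.671, -0.001]
force: [0.6, -0.1, 0.3]
grip_width: 0.0849
```

```bash
python3 -c "
from h import *
c=bot.capture('top');save(c,'e_top.png')
for n in ('plate','roll'):
  q=bot.cut_out(n,c)
  for q in q[:2]:
    P=pts(c,q['region']);print(n,q['p'],q['at'],P.mean(0).round(3),np.percentile(P[:,2],[2,98]).round(3), cv2.minAreaRect(P[:,:2].astype('f')))
s=bot.observe();print(s['ee_pos'],s['grip_width'],s['force'],abs(s['joint_vel']).max())
go(.446,-.111,.21,84.3)
go(.446,-.111,.098,84.3)
"
```

```text
plate 0.93 [0.2975, 0.5579] [0.48  0.26  0.013] [0.006 0.021] ((0.4823540151119232, 0.25975102186203003), (0.12735053896903992, 0.12711192667484283), 59.6746711730957)
plate 0.4 [0.5925, 0.5262] [ 0.53 -0.1   0.07] [0.03  0.084] ((0.5329949259757996, -0.09889042377471924), (0.03370195999741554, 0.04707915335893631), 79.76995849609375)
roll 0.86 [0.2757, 0.55] [0.484 0.255 0.045] [0.026 0.052] ((0.4889671504497528, 0.2616533935070038), (0.06025396287441254, 0.08377761393785477), 84.52593994140625)
[ 0.44451537 -0.11793666  0.21122881] 0.08487808761968692 [ 0.52612108  0.69958944 -0.07874282] 0.004019389129211129
[0.71, 0.08, 0.12] [0.0, 0.003, 0.001]
[0.74, 0.08, 11.32] [0.0, 0.003, 0.001]
```

View pics/e_top.png

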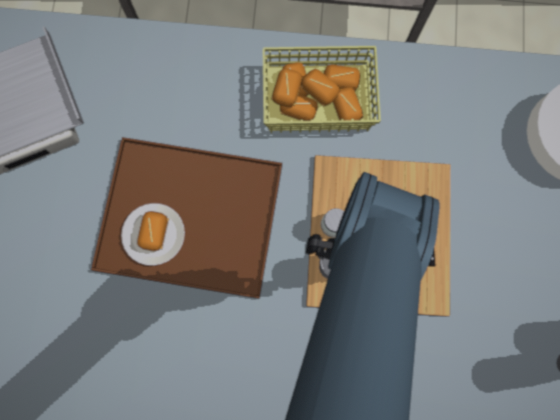

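The top view shows the roll at (152,231) in the middle of the plate (153,234), which hasn't moved. The gripper is above the tumbler.

Request:
{"op": "jog_arm", "data": {
  "commands": [
    [[0.7,0.1,0],[0,0,0],8.5],
    [[0.7,0.1,2],[0,0,0],8.5],
    [[0.7,0.1,5],[0,0,0],8.5],
    [[0.7,0.1,8],[0,0,0],8.5],
    [[0.7,0.1,10.5],[0,0,0],8.5],
    [[0.7,0.1,11.4],[0,0,0],8.5],
    [[0.7,0.1,11.4],[0,0,0],8.5],
    [[0.7,0.1,11.4],[0,0,0],4],
    [[0.7,0.1,11.4],[0,0,0],4],
    [[0.7,0.1,11.4],[0,0,0],4]
  ]
}}

```text
t: 9.45
ee_pos: [0.4481, -0.1114, 0.0992]
tcp_rot: [0.003, 0.741, 0.672, 0.0]
force: [-1.9, 0.6, 4.7]
grip_width: 0.0606
```

Request:
{"op": "jog_arm", "data": {
  "commands": [
    [[0,0,0],[0,0,0],4],
    [[0,0,0],[0,0,0],4],
    [[0,0,0],[0,0,0],4],
    [[0,0,0],[0,0,0],4]
  ]
}}

```text
t: 9.78
ee_pos: [0.4482, -0.1114, 0.0996]
tcp_rot: [0.003, 0.741, 0.672, 0.001]
force: [-0.4, 0.6, -1.3]
grip_width: 0.0605
```

```bash
python3 -c "
from h import *
c=bot.capture('side');save(c,'f_side.png')
s=bot.observe();print(s['ee_pos'],s['grip_width'],s['force'],abs(s['joint_vel']).max())
go(.607,.251,.20,84.3)
"
```

```text
[ 0.44808287 -0.11139989  0.09945719] 0.06078194792053408 [ 0.18105916  0.32065067 -1.456514  ] 0.007260081358392896
[37.6, 12.3, -10.11] [0.004, 0.003, 0.001]
```

Request:
{"op": "jog_arm", "data": {
  "commands": [
    [[0,0,-4],[0,0,0],4],
    [[0,0,-8],[0,0,0],4],
    [[3,1,-10],[0,0,0],4],
    [[7,2.3,-10],[0,0,0],4],
    [[11,3.6,-10],[0,0,0],4],
    [[15,4.9,-10],[0,0,0],4],
    [[19,6.2,-10],[0,0,0],4],
    [[23,7.5,-10],[0,0,0],4],
    [[27,8.8,-10],[0,0,0],4],
    [[31,10.1,-10],[0,0,0],4]
  ]
}}

```text
t: 10.67
ee_pos: [0.5776, 0.1869, 0.1988]
tcp_rot: [0.003, 0.741, 0.672, 0.0]
force: [1.0, -0.1, -1.5]
grip_width: 0.0602
```

Request:
{"op": "jog_arm", "data": {
  "commands": [
    [[2,0.7,0],[0,0,0],4],
    [[4,1.3,0],[0,0,0],4],
    [[6,2,0],[0,0,0],4],
    [[6,2,0],[0,0,0],4],
    [[6,2,0],[0,0,0],4]
  ]
}}

```text
t: 11.08
ee_pos: [0.603, 0.2458, 0.1979]
tcp_rot: [0.002, 0.74, 0.672, -0.0]
force: [0.0, -0.3, -1.1]
grip_width: 0.0607
```

```bash
python3 -c "
from h import *
c=bot.capture('side');save(c,'g_side.png')
s=bot.observe();print(s['ee_pos'],s['grip_width'],s['force'],abs(s['joint_vel']).max())
for z in (.2,.0945,.0885):go(.607,.251,z,84.3)
"
```

```text
[0.6029734  0.24420894 0.19799895] 0.06034582440481634 [-0.52188227 -1.04680051 -1.85518129] 0.018270378067586242
[0.71, 0.33, -0.2] [0.003, 0.005, 0.002]
[0.76, 0.3, 10.35] [0.003, 0.005, 0.002]
[0.76, 0.3, 10.95] [0.003, 0.005, 0.002]
```

Request:
{"op": "jog_arm", "data": {
  "commands": [
    [[0.8,0.4,1],[0.003,0.005,0],4],
    [[0.8,0.4,4],[0.003,0.005,0],4],
    [[0.8,0.4,7],[0.003,0.005,0],4],
    [[0.8,0.4,9.3],[0.003,0.005,0],4],
    [[0.8,0.4,10.2],[0.003,0.005,0],4],
    [[0.8,0.4,10.4],[0.003,0.005,0],4],
    [[0.8,0.4,10.6],[0.003,0.005,0],4],
    [[0.8,0.4,10.7],[0.003,0.005,0],4],
    [[0.8,0.4,10.7],[0.003,0.005,0],4]
  ]
}}

```text
t: 11.88
ee_pos: [0.6091, 0.2515, 0.0924]
tcp_rot: [0.0, 0.741, 0.672, 0.001]
force: [-0.3, 0.6, -1.6]
grip_width: 0.0607
```

Request:
{"op": "jog_arm", "data": {
  "commands": [
    [[0,0,0.1],[0,0,0],4],
    [[0,0,0.15],[0,0,0],4],
    [[0,0,0.2],[0,0,0],4],
    [[0,0,0.2],[0,0,0],4]
  ]
}}

```text
t: 12.22
ee_pos: [0.6092, 0.2516, 0.0907]
tcp_rot: [0.0, 0.741, 0.672, 0.002]
force: [0.4, -0.1, -1.3]
grip_width: 0.0605
```

Request:
{"op": "jog_arm", "data": {
  "commands": [
    [[0,-0.1,0.1],[0,0,0],4],
    [[0,-0.1,0.2],[0,0,0],4],
    [[0,-0.1,0.25],[0,0,0],4],
    [[0,-0.1,0.3],[0,0,0],4],
    [[0,-0.1,0.3],[0,0,0],4]
  ]
}}

```text
t: 12.63
ee_pos: [0.6086, 0.2518, 0.0884]
tcp_rot: [0.0, 0.741, 0.672, 0.002]
force: [-0.8, -0.0, 4.9]
grip_width: 0.0603
```

Request:
{"op": "jog_arm", "data": {
  "commands": [
    [[0,0,0],[0,0,0],8.5],
    [[0,0,0],[0,0,0],8.5],
    [[0,0,0],[0,0,0],8.5],
    [[0,0,0],[0,0,0],8.5],
    [[0,0,-1],[0,0,0],8.5],
    [[0,0,-3],[0,0,0],8.5],
    [[0,0,-6],[0,0,0],8.5],
    [[0,0,-9],[0,0,0],8.5],
    [[0,0,-12],[0,0,0],8.5],
    [[0,0,-12],[0,0,0],8.5]
  ]
}}

```text
t: 13.47
ee_pos: [0.6119, 0.2527, 0.216]
tcp_rot: [0.002, 0.741, 0.671, 0.007]
force: [1.6, -0.0, 1.4]
grip_width: 0.0848
```

```bash
python3 -c "
from h import *
c=bot.capture('side');save(c,'h_side.png')
s=bot.observe();print(s['ee_pos'],s['grip_width'],s['force'],abs(s['joint_vel']).max(),s['qpos'].round(2))
go(.532,-.108,.21,0)
go(.532,-.108,.21,175.7)
"
```

```text
[0.61061629 0.25231264 0.2130528 ] 0.08455012895955201 [ 0.0367223  -0.23010094 -0.18127053] 0.05974054612745421 [-0.63  0.59  0.26  1.56 -0.17  1.    1.14]
[-36.63, -4.28, 0.03] [0.003, -0.012, 1.472]
[-36.63, -4.28, 0.03] [0.013, 0.003, -1.594]
```

Request:
{"op": "jog_arm", "data": {
  "commands": [
    [[-4,-0.5,0],[0,0,0.12],8.5],
    [[-8,-0.9,0],[0,0,0.24],8.5],
    [[-12,-1.4,0],[0,0,0.36],8.5],
    [[-16,-1.9,0],[0,0,0.48],8.5],
    [[-20,-2.3,0],[0,0,0.6],8.5],
    [[-24,-2.8,0],[0,0,0.72],8.5],
    [[-28,-3.3,0],[0,0,0.84],8.5],
    [[-32,-3.7,0],[0,0,0.96],8.5],
    [[-36.6,-4.3,0],[0,0,1.08],8.5],
    [[-36.6,-4.3,0],[0.003,-0.012,1.2],8.5]
  ]
}}

```text
t: 14.35
ee_pos: [0.5283, -0.1172, 0.2107]
tcp_rot: [0.003, 0.992, 0.127, -0.0]
force: [0.4, -0.5, -1.3]
grip_width: 0.0849
```

Request:
{"op": "jog_arm", "data": {
  "commands": [
    [[0,0,0],[0,0,0.12],8.5],
    [[0,0,0],[0,0,0.24],8.5],
    [[0,0,0],[0,0,0.3],8.5],
    [[0,0,0],[0,0,0.3],8.5],
    [[0,0,0],[0,0,0.3],8.5]
  ]
}}

```text
t: 14.77
ee_pos: [0.5279, -0.1169, 0.2103]
tcp_rot: [0.003, 1.0, -0.021, -0.001]
force: [0.0, 0.4, 0.5]
grip_width: 0.0847
```

```bash
python3 -c "
from h import *
c=bot.capture('top');save(c,'i_top.png')
for n in ('plate','roll','tumbler'):
  for q in bot.cut_out(n,c)[:1]:
    P=pts(c,q['region']);hi=np.percentile(P[:,2],98);Q=P[P[:,2]>hi-.008]
    print(n,q['p'],q['at'],P.mean(0).round(3),hi,Q.mean(0), cv2.minAreaRect(P[:,:2].astype('f')),cv2.minAreaRect(Q[:,:2].astype('f')))
s=bot.observe();print(s['ee_pos'],s['grip_width'],abs(s['joint_vel']).max(),s['qpos'].round(2))
go(.532,-.108,.21,-2)
go(.532,-.108,.050,-2)
"
```

```text
plate 0.79 [0.2948, 0.5652] [0.479 0.26  0.013] 0.02169879258591119 [0.48217209 0.26318566 0.01734645] ((0.4811413586139679, 0.260324090719223), (0.12698256969451904, 0.129999041557312), 45.16993713378906) ((0.4820318818092346, 0.2592959403991699), (0.12661252915859222, 0.12738540768623352), 43.98301696777344)
roll 0.82 [0.2754, 0.5524] [0.484 0.255 0.045] 0.05261516033643279 [0.48734739 0.25757111 0.04832043] ((0.4874020516872406, 0.2575525641441345), (0.05770869925618172, 0.08369997143745422), 78.95732116699219) ((0.48581597208976746, 0.2579266428947449), (0.044985219836235046, 0.07273126393556595), 85.16007232666016)
tumbler 0.75 [0.2827, 0.3995] [0.612 0.254 0.063] 0.11041066382260054 [0.60848274 0.25136699 0.10769029] ((0.6111845374107361, 0.25307130813598633), (0.06866627186536789, 0.060995444655418396), 36.20444107055664) ((0.6082128286361694, 0.2510940432548523), (0.06020515412092209, 0.06044824793934822), 34.61421203613281)
[ 0.52820137 -0.11697493  0.21059322] 0.08491991469840204 0.004863247258511792 [-0.4   0.47  0.69  1.89 -0.37  0.91  0.43]
[0.34, -0.91, 0.05] [0.005, 0.0, -0.009]
[0.34, -1.0, 16.05] [0.005, 0.0, -0.009]
```

Request:
{"op": "jog_arm", "data": {
  "commands": [
    [[0.3,-1,0],[0,0,0],8.5],
    [[0.3,-1,4],[0,0,0],8.5],
    [[0.3,-1,8],[0,0,0],8.5],
    [[0.3,-1,12],[0,0,0],8.5],
    [[0.3,-1,15],[0,0,0],8.5],
    [[0.3,-1,16.5],[0,0,0],8.5],
    [[0.3,-1,16.5],[0,0,0],8.5],
    [[0.3,-1,16.5],[0,0,0],8.5],
    [[0.3,-1,16.5],[0,0,0],4],
    [[0.3,-1,16.5],[0,0,0],4]
  ]
}}

```text
t: 15.8
ee_pos: [0.5329, -0.108, 0.0471]
tcp_rot: [0.003, 1.0, -0.022, 0.001]
force: [0.1, 0.5, -0.2]
grip_width: 0.063
```

Request:
{"op": "jog_arm", "data": {
  "commands": [
    [[0,0,0],[0,0,0],4],
    [[0,0,0],[0,0,0],4],
    [[0,0,0],[0,0,0],4],
    [[0,0,0],[0,0,0],4],
    [[0,0,0],[0,0,0],4]
  ]
}}

```text
t: 16.22
ee_pos: [0.534, -0.108, 0.0489]
tcp_rot: [0.002, 1.0, -0.022, 0.003]
force: [-1.4, 0.4, 8.1]
grip_width: 0.0495
```

```bash
python3 -c "
from h import *
s=bot.observe();print(s['ee_pos'],s['grip_width'],s['force'],abs(s['joint_vel']).max())
go(.602,.165,.16,-4.3)
"
```

```text
[ 0.53397854 -0.10795784  0.04885831] 0.049476189219419375 [-1.38119111  0.4052322   8.14385507] 0.0006451366206592532
[5.67, -27.51, -11.21] [0.005, -0.005, 0.032]
```

Request:
{"op": "jog_arm", "data": {
  "commands": [
    [[0,0,-3],[0,0,0],4],
    [[0,0,-7],[0,0,0],4],
    [[0.5,-3,-11],[0,0,0],4],
    [[1.3,-7,-11],[0,0,0],4],
    [[2.2,-11,-11],[0,0,0],4],
    [[3,-15,-11],[0,0,0],4],
    [[4,-19,-11],[0,0,0],4],
    [[4.8,-23,-11],[0,0,0.03],4],
    [[5.7,-27.5,-11.2],[0,0,0.03],4],
    [[5.7,-27.5,-11.2],[0,0,0.03],4]
  ]
}}

```text
t: 17.05
ee_pos: [0.6029, 0.1761, 0.1603]
tcp_rot: [-0.001, 1.0, -0.031, 0.003]
force: [0.1, 1.8, -2.5]
grip_width: 0.0494
```

Request:
{"op": "jog_arm", "data": {
  "commands": [
    [[0,0,0],[0,0,0],4],
    [[0,0,0],[0,0,0],4],
    [[0,0,0],[0,0,0],4]
  ]
}}

```text
t: 17.3
ee_pos: [0.6026, 0.1752, 0.1606]
tcp_rot: [-0.001, 1.0, -0.031, 0.003]
force: [0.8, -0.2, -0.8]
grip_width: 0.0493
```

```bash
python3 -c "
from h import *
s=bot.observe();print(s['ee_pos'],s['grip_width'],s['force'],abs(s['joint_vel']).max())
go(.602,.165,.16,-4.3)
go(.602,.165,.038,-4.3)
"
```

```text
[0.60261587 0.17519344 0.16062797] 0.04934944856809252 [ 0.83101099 -0.15303607 -0.78393872] 0.02265941849148642
[0.0, 1.02, 0.06] [-0.001, -0.007, 0.012]
[-0.08, 1.04, 12.26] [-0.001, -0.007, 0.012]
```

Request:
{"op": "jog_arm", "data": {
  "commands": [
    [[0,1,0],[0,-0.007,0.012],4],
    [[0,1,2],[0,-0.007,0.012],4],
    [[0,1,6],[0,-0.007,0.012],4],
    [[0,1,9.5],[0,-0.007,0.012],4],
    [[-0.1,1,11.3],[0,-0.007,0.012],4],
    [[-0.1,1,11.8],[0,-0.007,0.012],4],
    [[-0.1,1,12],[0,-0.007,0.012],4],
    [[-0.1,1,12],[0,-0.007,0.012],4],
    [[-0.1,1,12],[0,-0.007,0.012],4]
  ]
}}

```text
t: 18.05
ee_pos: [0.6033, 0.1647, 0.0424]
tcp_rot: [-0.001, 0.999, -0.038, 0.001]
force: [0.4, 0.1, -1.5]
grip_width: 0.049
```

Request:
{"op": "jog_arm", "data": {
  "commands": [
    [[0,0,0.1],[0,0,0],4],
    [[0,0,0.2],[0,0,0],4],
    [[0,0,0.3],[0,0,0],4],
    [[0,0,0.3],[0,0,0],4]
  ]
}}

```text
t: 18.38
ee_pos: [0.6034, 0.1648, 0.0398]
tcp_rot: [-0.001, 0.999, -0.038, 0.001]
force: [0.3, 0.1, -2.2]
grip_width: 0.0492
```

Request:
{"op": "jog_arm", "data": {
  "commands": [
    [[0,0,0.1],[0,0,0],4],
    [[0,0,0.2],[0,0,0],4],
    [[0,0,0.3],[0,0,0],4],
    [[0,0,0.3],[0,0,0],4]
  ]
}}

```text
t: 18.72
ee_pos: [0.6035, 0.1652, 0.0379]
tcp_rot: [-0.002, 0.999, -0.038, 0.001]
force: [-4.4, 1.2, 10.3]
grip_width: 0.0492
```

Request:
{"op": "jog_arm", "data": {
  "commands": [
    [[0,0,-0.1],[0,0,0],7],
    [[0,0,-0.1],[0,0,0],7],
    [[0,0,-0.1],[0,0,0],7],
    [[0,0,-0.1],[0,0,0],7],
    [[0,0,-1],[0,0,0],7.5],
    [[0,0,-3],[0,0,0],8],
    [[0,0,-6],[0,0,0],8],
    [[0,0,-10],[0,0,0],6],
    [[0,0,-14],[0,0,0],4],
    [[0,0,-14],[0,0,0],3]
  ]
}}

```text
t: 19.55
ee_pos: [0.6079, 0.1647, 0.1863]
tcp_rot: [-0.004, 0.999, -0.038, 0.007]
force: [2.9, -0.9, 0.8]
grip_width: 0.0451
```

```bash
python3 -c "
from h import *
c=bot.capture('side');save(c,'j_side.png')
s=bot.observe();print(s['ee_pos'],s['grip_width'],s['force'],abs(s['joint_vel']).max(),s['qpos'].round(2))
go(.495,-.263,.17,87.3)
"
```

```text
[0.60618684 0.16486403 0.18302477] 0.03736878879515467 [-0.87297955 -0.08296829 -1.31930874] 0.06192980288804027 [-0.78  0.65  0.65  1.69 -0.47  0.95 -0.03]
[-7.85, 43.52, 0.93] [0.003, -0.013, -1.6]
```

View pics/j_side.png

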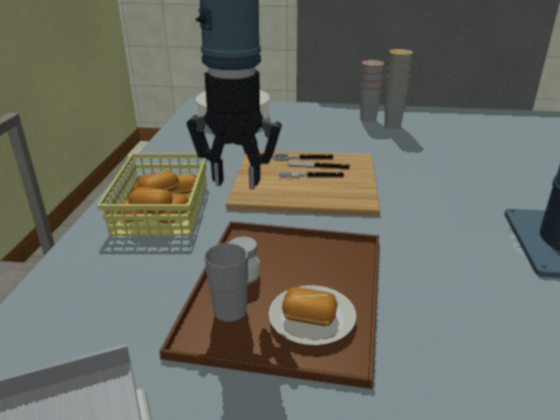

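The side view shows the tumbler (228,285) and the jar (244,258) standing upright on the tray, and the roll on the plate. The cutlery is untouched on the board at about (275–350, 155–175). Knife next.

Request:
{"op": "jog_arm", "data": {
  "commands": [
    [[-0.7,4,0],[0,0,-0.12],3],
    [[-1.4,8,0],[0,0,-0.24],3],
    [[-2.1,12,0],[0,0,-0.36],3],
    [[-2.9,16,0],[0,0,-0.48],3],
    [[-3.6,20,0],[0,0,-0.6],3],
    [[-4.3,24,0],[0,0,-0.72],3],
    [[-5,28,0],[0,0,-0.84],3],
    [[-5.8,32,0],[0,0,-0.96],3],
    [[-6.5,36,0],[0,0,-1.08],3],
    [[-7.2,40,0],[0,0,-1.2],3]
  ]
}}

```text
t: 20.43
ee_pos: [0.5026, -0.23, 0.1793]
tcp_rot: [-0.0, 0.845, 0.535, 0.006]
force: [0.1, -0.5, 0.9]
grip_width: 0.03
```

```bash
python3 -c "
from h import *
s=bot.observe();print(s['ee_pos'],s['grip_width'],s['qpos'].round(2))
go(.495,-.263,.15,87.3)
"
```

```text
[ 0.50262964 -0.22998078  0.17926301] 0.03002438216884089 [ 0.05  0.47  0.39  1.88 -0.25  0.83  1.71]
[-3.34, 0.7, 2.9] [0.008, -0.009, -0.394]
```

Request:
{"op": "jog_arm", "data": {
  "commands": [
    [[-3.3,0.7,1],[0,0,-0.12],3],
    [[-3.3,0.7,2],[0,0,-0.24],3],
    [[-3.3,0.7,3],[0,0,-0.36],3],
    [[-3.3,0.7,3],[0.008,-0.009,-0.394],3],
    [[-3.3,0.7,3],[0.008,-0.009,-0.394],3],
    [[-3.3,0.7,3],[0.008,-0.009,-0.394],3]
  ]
}}

```text
t: 20.93
ee_pos: [0.4956, -0.262, 0.1492]
tcp_rot: [0.0, 0.724, 0.69, -0.0]
force: [-0.2, 0.4, 1.0]
grip_width: 0.0297
```

```bash
python3 -c "
from h import *
c=bot.capture('top');save(c,'k_top.png')
for n in ('knife','jar','spoon'):
  for q in bot.cut_out(n,c)[:2]:
    P=pts(c,q['region'])
    if len(P)<9: continue
    print(n,round(q['p'],2),P.mean(0).round(3),np.percentile(P[:,2],98), cv2.minAreaRect(P[:,:2].astype('f')))
t=np.load('t.npy',allow_pickle=True).item()
# handle/axis fits on first picture, dark handle pixels on board
im=t['image'].astype(int); z=t['range_z']; m=(im.max(2)<60)
for n,(y0,y1) in dict(fork=(-.235,-.19),knife=(-.285,-.24),spoon=(-.335,-.285)).items():
  P=pts(t,m); P=P[(P[:,0]>.4)&(P[:,0]<.66)&(P[:,1]>y0)&(P[:,1]<y1)]
  v=cv2.fitLine(P[:,:2].astype('f'),cv2.DIST_HUBER,0,.01,.01).ravel(); print(n,len(P),P.min(0).round(3),P.max(0).round(3),v.round(3))
s=bot.observe();print(s['ee_pos'],s['grip_width'],abs(s['joint_vel']).max(),s['qpos'].round(2))
go(.495,-.263,.15,87.3)
go(.495,-.263,.031,87.3)
"
```

```text
jar 0.79 [0.598 0.161 0.057] 0.07279232640615413 ((0.6105398535728455, 0.16270418465137482), (0.0691308081150055, 0.049525272101163864), 0.7412267923355103)
spoon 0.83 [ 0.584 -0.302  0.022] 0.02588274306257956 ((0.5510340929031372, -0.30171293020248413), (0.12356189638376236, 0.02835475094616413), 0.026328645646572113)
fork 186 [ 0.442 -0.219  0.018] [ 0.522 -0.202  0.03 ] [ 0.994  0.109  0.488 -0.209]
knife 197 [ 0.429 -0.267  0.016] [ 0.509 -0.253  0.031] [ 0.999 -0.053  0.469 -0.259]
spoon 204 [ 0.469 -0.319  0.011] [ 0.549 -0.3    0.029] [ 0.991  0.133  0.515 -0.307]
[ 0.49559599 -0.26229834  0.14944478] 0.03024201279448601 0.005936330513632139 [ 0.19  0.52  0.29  1.87 -0.2   0.78  2.11]
[-0.07, -0.06, -0.06] [0.001, 0.001, -0.0]
[-0.06, -0.06, 11.84] [0.001, 0.001, -0.0]
```

View pics/k_top.png

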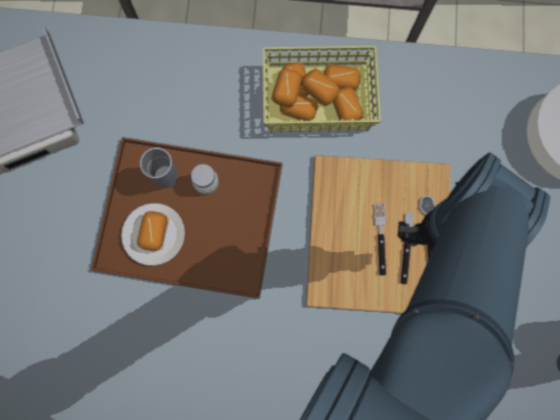

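The top view shows tumbler (158,167), jar (204,180) and roll/plate (153,232) laid as planned. The gripper is over the knife at (408,232), with the fork at (381,240) and the spoon (427,205) clear of the fingers.

Request:
{"op": "jog_arm", "data": {
  "commands": [
    [[0,0,3],[0,0,0],3],
    [[0,0,7],[0,0,0],3],
    [[0,0,10],[0,0,0],3],
    [[0,0,11],[0,0,0],3],
    [[0,0,11.4],[0,0,0],3],
    [[0,0,11.6],[0,0,0],3],
    [[0,0,11.7],[0,0,0],3],
    [[0,0,11.7],[0,0,0],3]
  ]
}}

```text
t: 21.8
ee_pos: [0.4968, -0.263, 0.034]
tcp_rot: [0.002, 0.724, 0.69, 0.0]
force: [-0.6, 0.8, 0.3]
grip_width: 0.0298
```

Request:
{"op": "jog_arm", "data": {
  "commands": [
    [[0,0,0],[0,0,0],3],
    [[0,0,0],[0,0,0],3]
  ]
}}

```text
t: 21.97
ee_pos: [0.4979, -0.2635, 0.0354]
tcp_rot: [0.003, 0.724, 0.69, 0.001]
force: [0.5, -0.7, 0.3]
grip_width: 0.0301
```

Request:
{"op": "jog_arm", "data": {
  "commands": [
    [[0.1,-0.2,0.3],[-0.003,0.004,0],3],
    [[0.1,-0.2,0.5],[-0.003,0.004,0],3],
    [[0.1,-0.2,0.6],[-0.003,0.004,0],3],
    [[0.1,-0.2,0.6],[-0.003,0.004,0],0.5],
    [[0.1,-0.2,0.6],[-0.003,0.004,0],0.5],
    [[0.1,-0.2,0.6],[-0.003,0.004,0],0.5],
    [[0.1,-0.2,0.6],[-0.003,0.004,0],0.5],
    [[0.1,-0.2,0.6],[-0.003,0.004,0],0.5],
    [[0.1,-0.2,0.6],[-0.003,0.004,0],0.5]
  ]
}}

```text
t: 22.72
ee_pos: [0.4961, -0.2629, 0.0297]
tcp_rot: [0.003, 0.724, 0.69, 0.003]
force: [-0.4, -1.1, 5.1]
grip_width: 0.0117
```

Request:
{"op": "jog_arm", "data": {
  "commands": [
    [[0,0,-1],[0,0,0],0.5],
    [[0,0,-3],[0,0,0],0.5],
    [[0,0,-6],[0,0,0],0.5],
    [[0,0,-10],[0,0,0],0.5],
    [[2,0,-12],[0,0,0],0.5],
    [[6,0,-12],[0,0,0],0.5],
    [[10,0,-12],[0,0,0],0.5],
    [[14,0,-12],[0,0,0],0.5],
    [[18,0,-12],[0,0,0],0.5],
    [[22,0,-12],[0,0,0],0.5]
  ]
}}

```text
t: 23.55
ee_pos: [0.5051, -0.0411, 0.1504]
tcp_rot: [0.003, 0.724, 0.69, 0.004]
force: [1.2, -0.6, -0.7]
grip_width: 0.0119
```

```bash
python3 -c "
from h import *
s=bot.observe();print(s['ee_pos'],s['grip_width'],s['force'],s['qpos'].round(2))
go(.479,.157,.13,85.7)
"
```

```text
[ 0.50510875 -0.0411327   0.15035697] 0.011863299023067944 [ 1.16133855 -0.57181319 -0.6584539 ] [-0.23  0.44  0.27  2.01 -0.18  0.71  1.68]
[19.66, -3.58, 2.03] [0.009, -0.001, 0.027]
```

Request:
{"op": "jog_arm", "data": {
  "commands": [
    [[4,-0.7,0],[0,0,0],0.5],
    [[8,-1.4,0],[0,0,0],0.5],
    [[12,-2.1,0],[0,0,0],0.5],
    [[16,-2.9,0],[0.009,0,0.027],0.5],
    [[19.7,-3.6,1],[0.009,0,0.027],0.5],
    [[19.7,-3.6,2],[0.009,0,0.027],0.5],
    [[19.7,-3.6,2],[0.009,0,0.027],0.5],
    [[19.7,-3.6,2],[0.009,0,0.027],0.5]
  ]
}}

```text
t: 24.22
ee_pos: [0.4782, 0.1567, 0.1301]
tcp_rot: [-0.0, 0.733, 0.68, -0.0]
force: [0.5, 0.0, -0.4]
grip_width: 0.0121
```

```bash
python3 -c "
from h import *
c=bot.capture('top');save(c,'l_top.png');d=bot.capture('side')
cv2.imwrite('pics/l2.png',cv2.resize(d['image'][180:380,170:400,::-1],None,fx=3,fy=3))
for cc in (c,d):
  for q in bot.cut_out('knife',cc)[:1]:
    P=pts(cc,q['region']); print(round(q['p'],2),P.mean(0).round(3),np.percentile(P,[1,99],0).round(3), cv2.minAreaRect(P[:,:2].astype('f')))
s=bot.observe();print(s['ee_pos'],s['grip_width'],s['force'],abs(s['joint_vel']).max())
go(.479,.157,.13,85.7)
go(.479,.157,.0225,85.7)
"
```

```text
0.54 [0.472 0.154 0.124] [[0.412 0.116 0.003]
 [0.575 0.17  0.361]] ((0.47566404938697815, 0.14376667141914368), (0.20569495856761932, 0.07058052718639374), 11.73636245727539)
0.55 [0.479 0.159 0.121] [[0.412 0.145 0.117]
 [0.554 0.169 0.125]] ((0.5032684803009033, 0.08733508735895157), (0.13781961798667908, 0.20908883213996887), 15.605267524719238)
[0.4794051  0.15588593 0.13083186] 0.011642587590192351 [ 0.25646109  0.54983205 -0.53964724] 0.005584151396897442
[0.11, -0.05, 0.08] [0.001, -0.001, -0.003]
[0.1, -0.06, 10.83] [0.001, -0.001, -0.003]
```

View pics/l2.png

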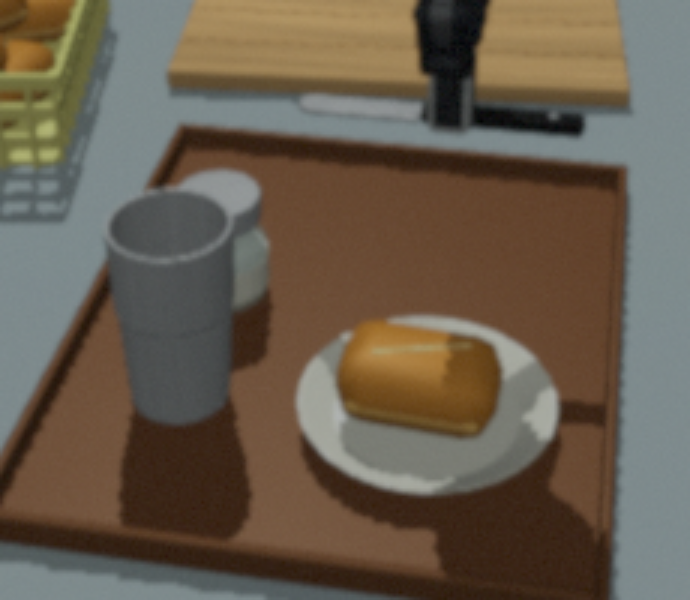

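The side-view crop shows the knife held level with its handle end at (580,122). The tumbler, jar and roll are standing properly. The handle end measures x≈0.412, against a target of about 0.41. Lowering.

Request:
{"op": "jog_arm", "data": {
  "commands": [
    [[0.1,0,3],[0,0,0],0.5],
    [[0.1,0,6.5],[0,0,0],0.5],
    [[0.1,0,9.3],[0,0,0],0.5],
    [[0.1,0,10.3],[0,0,0],0.5],
    [[0.1,0,10.6],[0,0,0],0.5],
    [[0.1,0,10.7],[0,0,0],0.5],
    [[0.1,0,10.7],[0,0,0],0.5],
    [[0.1,0,10.7],[0,0,0],0.5]
  ]
}}

```text
t: 25.08
ee_pos: [0.4809, 0.1573, 0.0253]
tcp_rot: [0.0, 0.734, 0.679, 0.002]
force: [-0.2, 0.4, -0.1]
grip_width: 0.0119
```

Request:
{"op": "jog_arm", "data": {
  "commands": [
    [[0,0,0.1],[0,0,0],0.5],
    [[0,0,0.2],[0,0,0],0.5],
    [[0,0,0.3],[0,0,0],0.5],
    [[0,0,0.3],[0,0,0],0.5]
  ]
}}

```text
t: 25.42
ee_pos: [0.4809, 0.1574, 0.0225]
tcp_rot: [0.0, 0.734, 0.679, 0.002]
force: [-0.3, 1.1, -1.2]
grip_width: 0.0117
```

Request:
{"op": "jog_arm", "data": {
  "commands": [
    [[0,-0.2,0.1],[0,0,0],0.5],
    [[0,-0.2,0.2],[0,0,0],0.5],
    [[0,-0.2,0.3],[0,0,0],0.5],
    [[0,-0.2,0.4],[0,0,0],0.5],
    [[0,-0.2,0.4],[0,0,0],0.5]
  ]
}}

```text
t: 25.83
ee_pos: [0.4788, 0.1576, 0.0187]
tcp_rot: [0.0, 0.734, 0.679, 0.002]
force: [-0.7, 0.0, 5.3]
grip_width: 0.0118
```

Contact at the expected height. Releasing with a small opening.

Request:
{"op": "jog_arm", "data": {
  "commands": [
    [[0,0,0],[0,0,0],2.4],
    [[0,0,0],[0,0,0],2.4],
    [[0,0,0],[0,0,0],2.4],
    [[0,0,-0.5],[0,0,0],2.4],
    [[0,0,-2],[0,0,0],2.4],
    [[0,0,-4],[0,0,0],2.6],
    [[0,0,-8],[0,0,0],3],
    [[0,0,-12],[0,0,0],3],
    [[0,0,-13],[0,0,0],3],
    [[0,0,-13],[0,0,0],3]
  ]
}}

```text
t: 26.67
ee_pos: [0.4806, 0.1581, 0.1521]
tcp_rot: [0.001, 0.734, 0.679, 0.005]
force: [1.3, -0.2, -0.3]
grip_width: 0.0299
```

```bash
python3 -c "
from h import *
s=bot.observe();print(s['ee_pos'],s['grip_width'],s['force'],s['qpos'].round(2))
go(.534,-.305,.15,96)
"
```

```text
[0.48064202 0.15813905 0.15212719] 0.029935456812589033 [ 1.32118788 -0.21686277 -0.28710761] [-0.61  0.43  0.26  2.01 -0.17  0.71  1.24]
[-45.76, 8.93, 0.01] [0.01, -0.005, -0.183]
```

Request:
{"op": "jog_arm", "data": {
  "commands": [
    [[-4,0.8,0],[0,0,0],3],
    [[-8,1.6,0],[0,0,0],3],
    [[-12,2.4,0],[0,0,0],3],
    [[-16,3.1,0],[0,0,-0.03],3],
    [[-20,3.9,0],[0,0,-0.06],3],
    [[-24,4.7,0],[0,0,-0.09],3],
    [[-28,5.5,0],[0,0,-0.12],3],
    [[-32,6.2,0],[0,0,-0.15],3],
    [[-36,7,0],[0,0,-0.18],3],
    [[-40,7.8,0],[0.01,-0.005,-0.183],3]
  ]
}}

```text
t: 27.5
ee_pos: [0.5258, -0.2488, 0.149]
tcp_rot: [-0.001, 0.669, 0.743, -0.0]
force: [1.0, -0.2, -0.5]
grip_width: 0.0301
```

Request:
{"op": "jog_arm", "data": {
  "commands": [
    [[-3,0.6,0],[0,0,0],3],
    [[-5,1,0],[0,0,0],3],
    [[-5,1,0],[0,0,0],3],
    [[-5,1,0],[0,0,0],3]
  ]
}}

```text
t: 27.83
ee_pos: [0.54, -0.2982, 0.1473]
tcp_rot: [-0.002, 0.67, 0.743, -0.001]
force: [-0.3, -0.4, 0.3]
grip_width: 0.0298
```

```bash
python3 -c "
from h import *
c=bot.capture('top');save(c,'m_top.png')
for n in ('knife','spoon','plate','jar','tumbler'):
  for q in bot.cut_out(n,c)[:2]:
    P=pts(c,q['region']); print(n,round(q['p'],2),P.mean(0).round(3),np.percentile(P,[1,99],0).round(3).tolist(), cv2.minAreaRect(P[:,:2].astype('f')))
s=bot.observe();print(s['ee_pos'],s['grip_width'],abs(s['joint_vel']).max(),s['qpos'].round(2))
go(.534,-.305,.15,96)
go(.534,-.305,.035,96)
"
```

```text
knife 0.59 [0.485 0.156 0.011] [[0.412, 0.145, 0.004], [0.555, 0.167, 0.017]] ((0.48381727933883667, 0.1574217975139618), (0.01772656850516796, 0.14737069606781006), 85.73697662353516)
knife 0.4 [ 0.514 -0.209  0.022] [[0.442, -0.222, 0.013], [0.578, -0.194, 0.028]] ((0.5098832249641418, -0.20814372599124908), (0.14029723405838013, 0.021552743390202522), 3.749929189682007)
spoon 0.88 [ 0.529 -0.309  0.023] [[0.468, -0.325, 0.014], [0.613, -0.292, 0.028]] ((0.5391598343849182, -0.2872258424758911), (0.1469709575176239, 0.07106412202119827), 2.9241530895233154)
plate 0.67 [0.48  0.259 0.013] [[0.423, 0.198, 0.006], [0.543, 0.319, 0.022]] ((0.4832664430141449, 0.2587815523147583), (0.12403330206871033, 0.12675511837005615), 6.3954572677612305)
jar 0.91 [0.597 0.16  0.057] [[0.577, 0.138, 0.004], [0.624, 0.185, 0.074]] ((0.6073789596557617, 0.16048279404640198), (0.04859386384487152, 0.0627862811088562), 69.60491943359375)
tumbler 0.66 [0.613 0.255 0.063] [[0.579, 0.221, 0.004], [0.667, 0.281, 0.112]] ((0.6277583241462708, 0.26055875420570374), (0.10398472845554352, 0.06079106405377388), 26.5815372467041)
[ 0.54110089 -0.29599077  0.14876077] 0.030002025050510635 0.006762253951994534 [ 0.24  0.61  0.26  1.71 -0.2   0.85  2.27]
[-0.82, -0.8, -0.12] [-0.002, -0.002, 0.003]
[-0.85, -0.77, 11.38] [-0.002, -0.002, 0.003]
```

View pics/m_top.png

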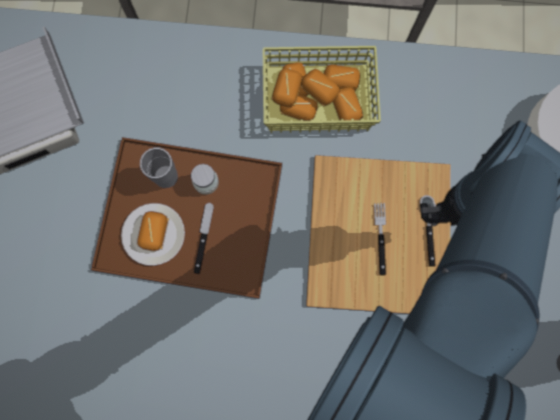

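The top view shows the knife straight on the tray (201–208, 205–272). It measures yaw -4.3° and handle end -65 mm in the tray frame, so the gap to the plate is 28 mm. The gripper is near the spoon (430,210).

Request:
{"op": "jog_arm", "data": {
  "commands": [
    [[-0.8,-0.8,0],[0,0,0],2.8],
    [[-0.8,-0.8,3],[0,0,0],2.8],
    [[-0.8,-0.8,7],[0,0,0],2.8],
    [[-0.8,-0.8,10],[0,0,0],2.8],
    [[-0.8,-0.8,11.2],[0,0,0],2.8],
    [[-0.8,-0.8,11.5],[0,0,0],2.8],
    [[-0.8,-0.8,11.5],[0,0,0],2.8],
    [[-0.8,-0.8,11.5],[0,0,0],2.8]
  ]
}}

```text
t: 28.8
ee_pos: [0.5347, -0.3055, 0.0355]
tcp_rot: [-0.0, 0.668, 0.744, 0.0]
force: [1.4, -0.3, 1.3]
grip_width: 0.0282
```

Request:
{"op": "jog_arm", "data": {
  "commands": [
    [[0,-0.2,0.1],[0,0,0],2.8],
    [[0,-0.2,0.2],[0,0,0],2.8],
    [[0,-0.2,0.3],[0,0,0],2.8],
    [[0,-0.2,0.3],[0,0,0],2.8]
  ]
}}

```text
t: 29.13
ee_pos: [0.533, -0.3059, 0.0331]
tcp_rot: [0.0, 0.668, 0.744, 0.0]
force: [0.2, 0.1, -0.6]
grip_width: 0.0278
```

Request:
{"op": "jog_arm", "data": {
  "commands": [
    [[0,0,0.2],[0,0,0],2.8],
    [[0,0,0.35],[0,0,0],2.8],
    [[0,0,0.35],[0,0,0],2.8],
    [[0,0,0.35],[0,0,0],0.5],
    [[0,0,0.35],[0,0,0],0.5],
    [[0,0,0.35],[0,0,0],0.5],
    [[0,0,0.35],[0,0,0],0.5],
    [[0,0,0.35],[0,0,0],0.5]
  ]
}}

```text
t: 29.8
ee_pos: [0.5331, -0.306, 0.0297]
tcp_rot: [0.0, 0.668, 0.744, 0.0]
force: [0.1, -0.5, 1.4]
grip_width: 0.012
```

Request:
{"op": "jog_arm", "data": {
  "commands": [
    [[0,0,-1],[0,0,0],0.5],
    [[0,0,-3],[0,0,0],0.5],
    [[0,0,-6],[0,0,0],0.5],
    [[0,0,-10],[0,0,0],0.5],
    [[2,0,-12],[0,0,0],0.5],
    [[6,0,-12],[0,0,0.03],0.5],
    [[10,0,-12],[0,0,0.06],0.5],
    [[14,0,-12],[0,0,0.1],0.5],
    [[18,0,-12],[0,0,0.14],0.5],
    [[22,0,-12],[0,0,0.18],0.5]
  ]
}}

```text
t: 30.63
ee_pos: [0.509, -0.0855, 0.1504]
tcp_rot: [0.0, 0.733, 0.68, 0.001]
force: [0.8, 0.4, -1.7]
grip_width: 0.0119
```

```bash
python3 -c "
from h import *
s=bot.observe();print(s['ee_pos'],s['grip_width'],s['force'],s['qpos'].round(2))
go(.4715,.104,.13,85.7)
"
```

```text
[ 0.50897574 -0.08547929  0.15038188] 0.011851136784166397 [ 0.8324102   0.41986277 -1.7230832 ] [-0.16  0.46  0.3   1.98 -0.2   0.73  1.76]
[18.61, -5.16, 2.04] [0.001, -0.001, -0.0]
```

Request:
{"op": "jog_arm", "data": {
  "commands": [
    [[4,-1.1,0],[0,0,0],0.5],
    [[8,-2.2,0],[0,0,0],0.5],
    [[12,-3.3,0],[0,0,0],0.5],
    [[16,-4.4,0],[0,0,0],0.5],
    [[18.6,-5.2,1],[0,0,0],0.5],
    [[18.6,-5.2,2],[0,0,0],0.5],
    [[18.6,-5.2,2],[0,0,0],0.5],
    [[18.6,-5.2,2],[0,0,0],0.5]
  ]
}}

```text
t: 31.3
ee_pos: [0.4709, 0.1031, 0.1305]
tcp_rot: [0.0, 0.733, 0.68, 0.0]
force: [-0.2, -0.8, -0.6]
grip_width: 0.0115
```

```bash
python3 -c "
from h import *
d=bot.capture('side')
for q in bot.cut_out('spoon',d)[:1]:
    P=pts(d,q['region']); print(round(q['p'],2),P.mean(0).round(3),np.percentile(P,[1,99],0).round(3))
s=bot.observe();print(s['ee_pos'],s['grip_width'],s['force'],abs(s['joint_vel']).max())
go(.4715,.104,.0225,85.7)
"
```

```text
0.81 [0.484 0.087 0.111] [[ 0.406 -0.119  0.012]
 [ 0.555  0.116  0.125]]
[0.47169281 0.10236165 0.13100827] 0.011602193883759451 [-0.2214496   0.19344625 -1.00688697] 0.006019719996812967
[0.16, -0.05, 10.85] [0.002, -0.0, -0.003]
```

Request:
{"op": "jog_arm", "data": {
  "commands": [
    [[0.1,-0.1,3],[0,0,0],0.5],
    [[0.1,-0.1,6.5],[0,0,0],0.5],
    [[0.1,-0.1,9.3],[0,0,0],0.5],
    [[0.1,-0.1,10.3],[0,0,0],0.5],
    [[0.1,-0.1,10.6],[0,0,0],0.5],
    [[0.1,-0.1,10.7],[0,0,0],0.5],
    [[0.1,-0.1,10.7],[0,0,0],0.5],
    [[0.1,-0.1,10.7],[0,0,0],0.5]
  ]
}}

```text
t: 32.07
ee_pos: [0.4723, 0.1035, 0.0255]
tcp_rot: [0.001, 0.734, 0.679, 0.002]
force: [-0.3, -0.5, -0.3]
grip_width: 0.0121
```

Request:
{"op": "jog_arm", "data": {
  "commands": [
    [[0,-0.1,0.1],[0,0,0],0.5],
    [[0,-0.1,0.2],[0,0,0],0.5],
    [[0,-0.1,0.3],[0,0,0],0.5],
    [[0,-0.1,0.3],[0,0,0],0.5]
  ]
}}

```text
t: 32.4
ee_pos: [0.4713, 0.1037, 0.0226]
tcp_rot: [0.001, 0.734, 0.679, 0.002]
force: [0.5, 0.4, 0.2]
grip_width: 0.0118
```

Request:
{"op": "jog_arm", "data": {
  "commands": [
    [[0,0,0.1],[0,0,0],0.5],
    [[0,0,0.2],[0,0,0],0.5],
    [[0,0,0.3],[0,0,0],0.5],
    [[0,0,0.4],[0,0,0],0.5],
    [[0,0,0.4],[0,0,0],0.5]
  ]
}}

```text
t: 32.82
ee_pos: [0.4713, 0.1037, 0.0187]
tcp_rot: [0.001, 0.734, 0.679, 0.002]
force: [-0.4, 0.4, 3.4]
grip_width: 0.0118
```

Contact. Releasing, rising, then retreating for a clear view.

Request:
{"op": "jog_arm", "data": {
  "commands": [
    [[0,0,0],[0,0,0],2.4],
    [[0,0,0],[0,0,0],2.4],
    [[0,0,0],[0,0,0],2.4],
    [[0,0,-0.5],[0,0,0],2.4],
    [[0,0,-2],[0,0,0],2.4],
    [[0,0,-4],[0,0,0],2.6],
    [[0,0,-8],[0,0,0],3],
    [[0,0,-12],[0,0,0],3],
    [[0,0,-16],[0,0,0],3],
    [[0,0,-18],[0,0,0],3]
  ]
}}

```text
t: 33.65
ee_pos: [0.4721, 0.1037, 0.2032]
tcp_rot: [0.002, 0.734, 0.679, 0.005]
force: [0.7, 0.9, -0.2]
grip_width: 0.03
```

Request:
{"op": "jog_arm", "data": {
  "commands": [
    [[-4,0,0],[0,0,0],5],
    [[-8,0,0],[0,0,0],5],
    [[-12,0,0],[0,0,0],5],
    [[-16,0,0],[0,0,0],5],
    [[-20,0,0],[0,0,0],5],
    [[-24,0,0],[0,0,0],5],
    [[-28,0,0],[0,0,0],5],
    [[-28,0,0],[0,0,0],5],
    [[-28,0,0],[0,0,0],5]
  ]
}}

```text
t: 34.4
ee_pos: [0.4493, -0.178, 0.2025]
tcp_rot: [0.003, 0.736, 0.677, 0.004]
force: [-0.4, 0.9, 0.4]
grip_width: 0.0498
```

```bash
python3 -c "
from h import *
c=bot.capture('top');d=bot.capture('side');save(c,'n_top.png');save(d,'n_side.png')
im=np.hstack([cv2.resize(x[...,::-1],(400,400)) for x in (c['image'][120:310,80:300],d['image'][210:380,170:400])]);cv2.imwrite('pics/n.png',im)
th=np.radians(-4.3);A=np.array([[np.cos(th),np.sin(th)],[-np.sin(th),np.cos(th)]])
T={}
for n in ('plate','roll','tumbler','jar','knife','spoon','fork'):
  for q in bot.cut_out(n,c)[:1]:
    P=pts(c,q['region']);
    hi=np.percentile(P[:,2],98); Q=P[P[:,2]>hi-.01] if n in('roll','tumbler','jar') else P
    r=cv2.minAreaRect(Q[:,:2].astype('f')); T[n]=np.array(r[0])
    L=1000*(Q[:,:2]-T['plate'])@A.T
    print(n,round(q['p'],2),'zhi',hi.round(3),'rect',np.round([*r[0],*r[1],r[2]],3),'rel plate tray mm',(1000*A@(T[n]-T['plate'])).round(1),np.percentile(L,[1,99],0).round(0).tolist())
s=bot.observe();print(s['t'],s['ee_pos'],s['grip_width'],s['force'])
"
```

```text
plate 0.84 zhi 0.022 rect [ 0.482  0.26   0.127  0.128 51.801] rel plate tray mm [0. 0.] [[-61.0, -63.0], [61.0, 61.0]]
roll 0.61 zhi 0.052 rect [4.8600e-01 2.5800e-01 4.6000e-02 7.5000e-02 8.1629e+01] rel plate tray mm [ 4.2 -1.2] [[-31.0, -24.0], [39.0, 20.0]]
tumbler 0.75 zhi 0.111 rect [ 0.608  0.25   0.059  0.061 58.221] rel plate tray mm [ 1.266e+02 -1.000e-01] [[97.0, -29.0], [158.0, 29.0]]
jar 0.62 zhi 0.111 rect [ 0.609  0.251  0.062  0.059 32.95 ] rel plate tray mm [127.4   0.8] [[97.0, -29.0], [158.0, 30.0]]
knife 0.63 zhi 0.017 rect [4.8500e-01 1.5800e-01 1.9000e-02 1.4600e-01 8.5739e+01] rel plate tray mm [  11.1 -101.7] [[-59.0, -110.0], [82.0, -94.0]]
spoon 0.93 zhi 0.017 rect [4.7900e-01 9.8000e-02 3.2000e-02 1.4800e-01 8.9796e+01] rel plate tray mm [   9.6 -161.2] [[-63.0, -172.0], [82.0, -144.0]]
fork 0.73 zhi 0.025 rect [ 5.1800e-01 -1.8600e-01  3.2000e-02  1.3200e-01  6.5491e+01] rel plate tray mm [  69.2 -441.6] [[81.0, -468.0], [131.0, -446.0]]
34.85 [ 0.45031521 -0.17464125  0.20218361] 0.0498774607890697 [ 0.12217568 -1.00110768  0.17449618]
```

View pics/n.png

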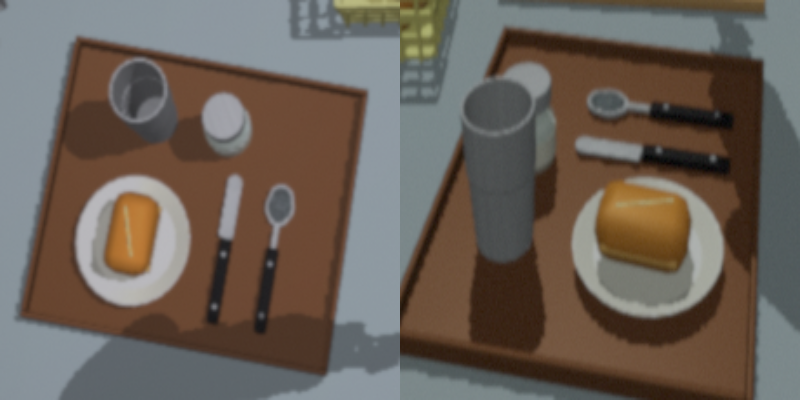

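The crops show everything upright and clear of its neighbours, with knife and spoon roughly parallel (the crop aspect ratio is stretched). The spoon's yaw and the jar readings are ambiguous because the jar mask fell on the tumbler, so I'm checking those.

```bash
python3 -c "
from h import *
c=bot.capture('top');d=bot.capture('side')
th=np.radians(-4.3);A=np.array([[np.cos(th),np.sin(th)],[-np.sin(th),np.cos(th)]]);p0=np.array([.482,.2597])
for cc,l in ((c,'top'),(d,'side')):
 for n in ('knife','spoon'):
  q=bot.cut_out(n,cc)[0]; P=pts(cc,q['region']);P=P[(P[:,2]>.0065)&(P[:,2]<.03)]
  L=1000*(P[:,:2]-p0)@A.T; v=cv2.fitLine(L.astype('f'),cv2.DIST_HUBER,0,.01,.01).ravel()
  print(l,n,len(L),'yaw rel',np.degrees(np.arctan(v[1]/v[0])).round(1),'line y at x=-20,60:',(v[3]+(np.array([-20,60])-v[2])*v[1]/v[0]).round(1),np.percentile(L,[1,99],0).round(0).tolist())
 P=pts(cc);L=1000*(P[:,:2]-p0)@A.T
 m=(P[:,2]>.060)&(P[:,2]<.085)&(abs(L[:,0]-120)<45)&(abs(L[:,1]+86)<40)
 print(l,'jar top',m.sum(),np.percentile(P[m,2],98).round(3),cv2.minEnclosingCircle(L[m].astype('f')),L[m].mean(0))
t=np.load('t.npy',allow_pickle=True).item()
a,b=[cv2.GaussianBlur(x['image'],(5,5),0)[190:290,368:392].astype(int) for x in (t,c)]
print('fork region diff',abs(a-b).mean())
for q in bot.find_in('fork',c)[:2]: print(q['p'],np.array(q['at'])*[560,420])
cv2.imwrite('pics/o.png',cv2.resize(c['image'][140:320,300:470,::-1],None,fx=3,fy=3))
"
```

```text
top knife 511 yaw rel 0.6 line y at x=-20,60: [-103.5 -102.6] [[-63.0, -111.0], [81.0, -94.0]]
top spoon 496 yaw rel -0.3 line y at x=-20,60: [-158.  -158.4] [[-63.0, -172.0], [82.0, -145.0]]
top jar top 418 0.073 ((127.58456420898438, -87.01335906982422), 23.456092834472656) [126.66997633 -87.03320399]
side knife 576 yaw rel -1.3 line y at x=-20,60: [-97.5 -99.3] [[-63.0, -109.0], [79.0, -92.0]]
side spoon 504 yaw rel -1.4 line y at x=-20,60: [-151.8 -153.8] [[-62.0, -169.0], [79.0, -141.0]]
side jar top 260 0.07 ((126.42133331298828, -83.85354614257812), 23.5674991607666) [121.30849011 -87.48262992]
fork region diff 41.62986111111111
0.55 [379.68 214.62]
```

View pics/o.png

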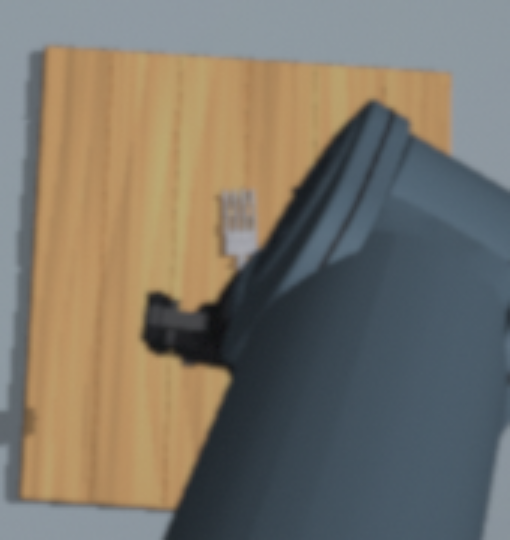

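The fork's tines show at the same spot as before (image column 380, rows 205–225). The gripper hangs at z = 0.20, touching nothing. All gaps are as asked, so I'm handing in.

```bash
python3 -c "
from h import *
print(bot.observe()['t'],bot.sign_off())"
```

```text
the job is handed in; nothing more can be done
35.2 None
```

I laid the tray in the order asked: roll, tumbler, jar, knife, spoon. Each thing was lowered until I felt contact and then released. I handed the job in at 35 s, with the gripper open at z = 0.20 and touching nothing.

These are the last checks, measured in the tray frame from the plate centre:

| Thing | Position | Gap |
|---|---|---|
| Roll | about 4 mm behind the plate's middle | – |
| Tumbler | 127 mm straight behind | about 30 mm to the plate |
| Jar | beside the tumbler, 87 mm to its right | about 30 mm to the tumbler |
| Knife | 102 mm to the right | about 28–30 mm to the plate |
| Spoon | 158 mm to the right | about 30 mm to the knife |

- **Cutlery:** Both handle ends measured 63–65 mm in front of the plate's centre, so level with its near edge. Both are square to the tray within about 1°. The side camera read 1.3–1.4° and put both 4–6 mm further left than the top camera.
- **Plate:** It did not move measurably.
- **Fork:** In the last picture only its tines showed, at their old place, because the arm hid the rest. The image comparison meant to check the whole fork was no use for the same reason. It was fully visible after the knife was taken and looked untouched.
- **Wrong readings:** In the first final check, the network's jar outline fell on the tumbler. I measured the jar again from the depth data, which is where its figures come from.

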